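Open the spring-closed lens holder with its tee key and hold it open

TASK

The tee key of the spring-closed lens holder stands loose on the bench: fit its square socket all the way down onto the holder's square shaft, then turn the key clockwise (seen from above) by about 45 degrees against the spring, so that the jaws stand open for a lens. Finish while still holding the key turned like that, because the jaws snap shut when it is let go, and leave everything else on the bench where it is.

Things in the scene. Friction and masses are not known exactly. Their poses are not given: they have to be found in the camera images.
- key: Loose steel tee key, standing upright on its socket. Origin: centre of the socket's open underside; z up. The socket is a dark block 38 x 38 mm, 34 mm high, with a 22 mm square bore 30 mm deep, open below, its sides along the key's x and y. A neck (18 x 14 mm) rises from it to a straight cross bar, 160 mm long along the key's x, 14 mm wide (y) and 16 mm high, centred over the origin at z = 54 to 70 mm. About 0.2 kg, balanced at the middle of the bar.
- holder: Fixed lens holder: grey block 205 x 120 mm whose top is 55 mm above the bench, with the square shaft near one end and two aluminium jaws, 84 mm high, on the other. Origin: on the bench under the shaft's axis; its x runs from the shaft towards the jaws (centred 100 mm away; the block reaches from x = -45 to 160 mm, y = -60 to 60 mm). It does not slide.
- seat (a point): Where the key's origin comes when fully down: centre of the shoulder disc (52 mm wide) at the foot of the square shaft, 62 mm above the bench, on the shaft's axis. z up; x and y lie along the sides of the square and turn with the shaft. The shaft is 20 mm square, 28 mm high, its top 7 mm tapered to 15 mm; so the key fits in any of four quarter turns, with a few degrees of play.
- drive (a joint): Turn of the square shaft in rad: 0 at rest (jaws closed), grows clockwise seen from above, stop at 1.2. A spring drives it back to 0: 0.10 N m at rest, about 0.30 N m at 45 degrees (0.785), which is some 5 N at 65 mm from the axis along the bar. The gap between the jaws is 26 mm at rest (23 mm between their rubber pads) and grows 40 mm per rad (about 57 mm at 45 degrees). The key's bar turns up to about 6 degrees before the shaft follows.
- lens: Bystander: black lens barrel, 62 mm wide, 55 mm high. Origin under its centre.
- camera: Bystander: black camera body, 130 x 50 mm, 93 mm high. Origin under its centre.
- blower: Bystander: black rubber blower bulb, 62 mm wide, 135 mm high with its nozzle up. Origin under its centre.
- brush: Bystander: lying brush, 170 mm long along its x, wooden handle.
- screwdriver: Bystander: lying screwdriver, 160 mm long along its x.
- tray: Bystander: white divided parts tray, 100 x 140 mm, 22 mm high. Origin under its centre.
- jar: Bystander: small brown jar, 44 mm wide, 55 mm high. Origin under its centre.
Things that resemble listed ones, but are neither listed nor needed, are in the scene too. What is shaped like the key but green or white is not meant.

How it is judged:
On the way:
1. the key is fully down on the shaft, the jaws still shut (horizontal distance between key and seat below 0.005 m and z of key in the frame of seat below 0.005 m and angle between key's own z axis and vertical below 0.12 rad and value of joint drive below 0.35 rad), for 0.2 s.
At the end, for the whole second after the job is handed in: The key is fully down on the shaft (within 5 mm, upright within 7 degrees), the shaft stands still between 33 and 57 degrees clockwise (0.58 to 0.99 rad), and the gripper's fingers hold it there by the key (more than 1 N), no other thing leaning on the key (horizontal distance between key and seat below 0.005 m and z of key in the frame of seat below 0.005 m and angle between key's own z axis and vertical below 0.12 rad and value of joint drive between 0.58 and 0.99 rad and velocity of joint drive between -0.15 and 0.15 rad/s and contact force between the fingers and key above 1 N and contact force between key and lens below 0.3 N and contact force between key and camera below 0.3 N and contact force between key and blower below 0.3 N and contact force between key and brush below 0.3 N and contact force between key and screwdriver below 0.3 N and contact force between key and tray below 0.3 N and contact force between key and jar below 0.3 N); the arm keeps its last pose, push and grip.
It fails at once if one of the other things on the bench is pushed more than 30 mm away (distance of any of lens, camera, blower, brush, screwdriver, tray, jar from where it was at the start of the episode above 0.03 m).
It also fails if it takes over 56 s, if anything falls off the work surface, if the arm or the gripper's body presses on something with over 40 N, if the wrist force passes 120 N, or if a joint passes its speed limit or range.

ROBOT

A 7-joint arm with a two-finger parallel gripper is mounted at the origin on the work surface. World frame = base frame: x ahead of the robot, y to its left, z up, the work surface at z = 0. Lengths are in m, angles in rad, forces in N, time in s.
With the tool pointing down it reaches from about 0.425 to 0.925 m from the base axis. Payload 6.8 kg.
Tool frame: the origin (TCP) lies on the front face of the gripper's body, between the roots of the fingers; the fingertips stand 73 mm ahead of it and the grasp point (between the pads) lies 54 mm ahead of it (tcp_to_tips is the distance from the TCP to the fingertips, in m); z points along the fingers, x is the direction in which the jaws open and shut, and the axes are right-handed (so a half turn about z gives the same grasp; the last joint's range is limited). The gripper opens to 85 mm and grips with 20 to 120 N. Pads are 22 mm wide; open, the fingers measure 114 mm over their backs; the gripper's body (76 mm by 85 mm) begins 54 mm behind the grasp point. The pads swing forward as they close: fully open they stand 13 mm farther back than shut.
Start: joints at [-1.387, 0.477, 0.022, 1.555, -0.011, 1.109, -0.083], TCP at [0.194, 0.646, 0.304] pointing down, gripper open.
Joint ranges: [-2.96, 2.96], [-0.34, 2.1], [-1.41, 1.46], [0.24, 2.44], [-1.37, 4.51], [0.17, 1.92], [-2.96, 2.96]. Speed limits (rad/s): [2.39, 2.39, 3.14, 3.14, 3.14, 3.14, 3.14].

INTERFACE

Orientations are given as a unit quaternion [w, x, y, z].
In Python, from station import get_obs, read_camera, hand_in, look_for, silhouettes, tcp_to_tips gives the robot as it stands. The module is installed in compiled form; this text tells all that it offers.
- The arm moves only by the tool apply_moves, never from a script. Its argument "moves" is a list of rows, each a list of 3 entries, a list of its own where there are three numbers: the shift along the tool's x, y, z in units of 25 mm (1.0 is 25 mm), then the turn, a rotation vector about the tool's x, y, z in units of 10 degrees (1.0 is 10 degrees), then the gripper's target within -1 to 1 (fully open at 1, half-way at 0, shut at -1). In form: [[[dx, dy, dz], [rx, ry, rz], jaw], ...]. A call has 1 to 20 rows; each row is the pose to reach, as a shift and turn from the pose commanded when the call began, along the tool's axes at that moment; what a row does not reach only later rows make up. A row lasts 1/8 s, in which the tool goes at most 62.5 mm and 10.7 degrees, less where a joint would pass 70% of its speed; a pose out of reach is approached as far as the arm can. A call with a gripper value outside its range is refused whole. The fingers move at their own pace and stop on an object; "force" is the grip in N (left out, the last holds). Time passes only in rows, so rows that repeat a pose let the fingers close. It gives the time, the measured TCP pose, the force and the opening at its end, in the units of the state.
- get_obs(): the state, without advancing time (a new reading comes with each control period).
- read_camera(name): name is "scene" or "side" or "wrist"; returns a dict with "color" (384x512x3 uint8, red, green, blue), "mtx" (3x3 intrinsics, pixels), "eye" and "rotation" of the camera in the world; the wrist camera has in their place "hand_eye" (4x4, takes a point from camera to tool coordinates, whose origin is the TCP and whose axes are the tool frame's). Camera axes: x right, y up, looking along -z (the intrinsics and any distortion apply to the point x, -y, -z); pixel columns grow to the right and rows downward; lengths in m; the calibration is good to about 2 mm. A picture is of the moment at which its call begins: read the wrist's pose just before it. There is no depth.
- hand_in(): hands the job in, once; it reports no verdict.
Trained networks look in the newest picture that a camera, given by its name, has taken for a name from the list of things; names that differ only in an ending like _2 or _b are one class to them, and where a whole thing is asked for, a point or a joint stands for the part that bears it (a point fixed in the world has none). Each returns a list of dicts, best first, with "conf" (0 to 1); they miss things now and then, are a little off and sometimes report something else, mostly with a low value. They report only what shows in the picture. A call takes as long as a camera call. They do not tell look-alikes from the thing itself.
- look_for(camera, query): "pixel" ([row, column] in pixels, amid what is visible of it).
- silhouettes(camera, query): "mask" (384x512 bool, what is visible of it) and "pixel" ([row, column] in pixels, amid what is visible of it).
The state is a dict: "t": time; "q": joint angles; "joint_vel": joint speeds; "joint_torque": joint torques, N m; "eef_pos": TCP position; "tool_rot": TCP orientation; "contact_force": force on the tool from outside, world axes, zero at the start; "torque": the same for the moment, N m; "gripper_width": opening from 0.0 (shut) to 1.0 (fully open).
Only numpy, scipy, OpenCV 4.12 (cv2) and the standard library are available. Lean on these libraries where they do the work, as an engineer would, in place of code of your own. Each camera call takes 0.05 s, during which the arm holds its last target.

## Working session

There is one attempt and no reset: what is moved stays moved. The work goes in short steps, Python scripts to look and compute and a tool call to move; the robot and the scene stay as the last step left them, time stands still between calls to the robot, and variables do not carry over. Pictures are saved under pics/ and viewed, and the job is handed in when it is done.

Besides the shell and the picture viewer there is one more tool, called after "Emit:" as name([rows], argument=value, ...), one row to a line, values as JSON. apply_moves: Moves the arm, as the interface text tells. Its arguments: {"type":"object","properties":{"moves":{"type":"array"},"force":{"type":"number"}},"required":["moves"]}

```bash
mkdir -p pics; ls
python3 - <<'E'
from station import *
import cv2
o=get_obs();print({k:o[k] for k in('t','q','eef_pos','tool_rot','contact_force','gripper_width')})
for n in("scene","side","wrist"):
    r=read_camera(n);cv2.imwrite(f"pics/{n}0.png",cv2.cvtColor(r["color"],cv2.COLOR_RGB2BGR))
    print(n,{k:r[k].tolist() if hasattr(r[k],'tolist') else r[k] for k in r if k!="color"})
    for q in("key","holder","seat"):
        print(q,[(d["conf"],d["pixel"]) for d in look_for(n,q)])
E
```

```text
pics
{'t': 0.0, 'q': array([-1.3870861 ,  0.47781836,  0.0223358 ,  1.55646712, -0.01150606,
        1.10929922, -0.08309193]), 'eef_pos': array([0.19405586, 0.64601591, 0.30290666]), 'tool_rot': array([ 6.07881636e-04,  8.02389014e-01,  5.96800638e-01, -7.06450310e-04]), 'contact_force': array([-0.01039768,  0.05361789, -0.71543483]), 'gripper_width': 1.007249155326143}
scene {'mtx': [[383.02918114651004, 0.0, 254.05880112810462], [0.0, 383.02918114651004, 194.37489505979897], [0.0, 0.0, 1.0]], 'eye': [1.4671861475503833, 0.1279488426141983, 0.7500113318259058], 'rotation': [0.5814231450218921, 0.30117146879631046, 0.343634799730718, 0.6731701101727218]}
key [(0.78, [207.8, 301.2]), (0.77, [199.4, 347.6]), (0.68, [224.9, 253.8]), (0.26, [199.9, 106.2])]
holder [(0.57, [205.2, 193.8])]
seat [(0.59, [184.8, 196.0])]
side {'mtx': [[418.711795988561, 0.0, 258.8886730318736], [0.0, 418.711795988561, 185.9025365323839], [0.0, 0.0, 1.0]], 'eye': [0.17925078184216856, -0.9261063957041071, 1.0860950658889976], 'rotation': [0.9054539052988917, 0.37429424523055965, -0.07517502260235556, -0.18548789540831698]}
key [(0.93, [151.8, 203.3]), (0.89, [170.1, 233.9]), (0.75, [186.0, 276.9])]
holder [(0.76, [235.8, 276.6])]
seat []
wrist {'mtx': [[299.254579773071, 0.0, 258.9776242882528], [0.0, 299.254579773071, 189.06521171405205], [0.0, 0.0, 1.0]], 'hand_eye': [[0.9999995572283432, -0.0007823947833398519, -0.0005228781107691583, 0.0008426715606695279], [-0.0009014999533676649, -0.9558523281469149, -0.29384607207508184, -0.07483687044649909], [-0.00026989062561924007, 0.29384641334296246, -0.9558526102514576, -0.07003383051768958], [0.0, 0.0, 0.0, 1.0]]}
key [(0.59, [377.0, 90.4])]
holder []
seat []
```

View pics/scene0.png

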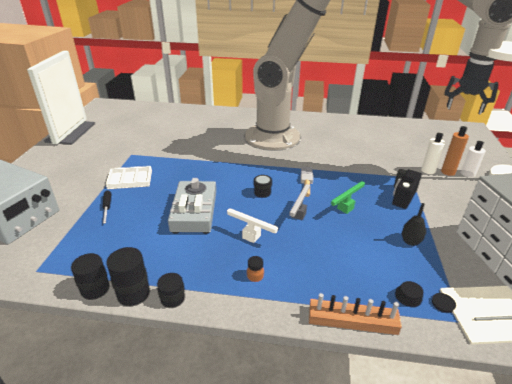

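View pics/side0.png

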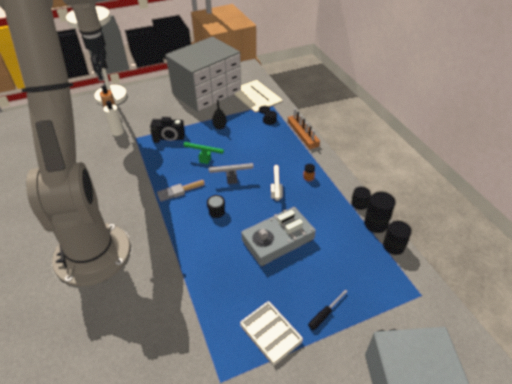

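View pics/wrist0.png

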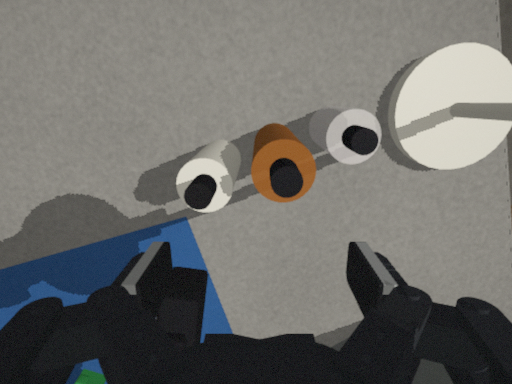

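```bash
cat > h.py <<'E'
import numpy as np,cv2
from station import *
from scipy.spatial.transform import Rotation as R
def rq(q): return R.from_quat([q[1],q[2],q[3],q[0]]).as_matrix()
def cam(n):
    o=get_obs(); r=read_camera(n)
    if n=="wrist":
        T=np.eye(4);T[:3,:3]=rq(o["tool_rot"]);T[:3,3]=o["eef_pos"];T=T@np.array(r["hand_eye"])
        E,M=T[:3,3],T[:3,:3]
    else:
        E=np.array(r["eye"]); M=np.array(r["rotation"]); M=rq(M) if M.size==4 else M
    return r["color"],np.array(r["mtx"]),E,M
def proj(c,P):
    p=(np.atleast_2d(P)-c[2])@c[3]; p=p*[1,-1,-1]
    u=p@c[1].T; return u[:,:2]/u[:,2:]      # col,row
def ray(c,col,row,z):
    d=np.linalg.inv(c[1])@[col,row,1]; d=c[3]@(d*[1,-1,-1]); return c[2]+d*(z-c[2][2])/d[2]
def save(c,name,box=None,s=1):
    im=cv2.cvtColor(c[0],cv2.COLOR_RGB2BGR)
    if box: im=im[box[0]:box[1],box[2]:box[3]]
    cv2.imwrite("pics/"+name,cv2.resize(im,None,fx=s,fy=s,interpolation=cv2.INTER_CUBIC))
E
python3 - <<'E'
from h import *
a=cam("scene");b=cam("side")
save(a,"sc1.png",(150,250,160,380),3.5);save(b,"sd1.png",(130,270,150,330),4)
for n,c in(("scene",a),("side",b)):
  for q,z in(("key",.05),("holder",.05),("seat",.075),("lens",.03),("jar",.03),("brush",0),("camera",.05),("blower",.05)):
    print(n,q,[(d["conf"],d["pixel"],ray(c,d["pixel"][1],d["pixel"][0],z).round(3)[:2]) for d in look_for(n,q)])
E
```

```text
scene key [(0.9, [222.6, 253.2], array([0.636, 0.01 ])), (0.82, [199.0, 344.4], array([0.482, 0.273])), (0.72, [183.1, 196.1], array([ 0.465, -0.203])), (0.58, [208.8, 301.7], array([0.551, 0.144])), (0.47, [206.4, 192.4], array([ 0.589, -0.181])), (0.37, [269.5, 256.7], array([0.813, 0.045]))]
scene holder [(0.87, [204.4, 191.1], array([ 0.58 , -0.188]))]
scene seat [(0.44, [185.5, 196.2], array([ 0.514, -0.188])), (0.38, [201.5, 105.2], array([ 0.636, -0.43 ]))]
scene lens [(0.9, [186.3, 262.2], array([0.422, 0.009]))]
scene jar [(0.6, [271.7, 260.2], array([0.801, 0.052]))]
scene brush [(0.8, [175.4, 306.9], array([0.285, 0.155]))]
scene camera [(0.63, [188.2, 404.8], array([0.393, 0.468]))]
scene blower [(0.71, [228.2, 416.5], array([0.592, 0.466]))]
side key [(0.88, [170.9, 233.3], array([0.526, 0.131])), (0.82, [151.1, 202.5], array([0.457, 0.281])), (0.55, [184.6, 276.7], array([0.641, 0.006]))]
side holder [(0.48, [236.0, 262.2], array([ 0.504, -0.183]))]
side seat [(0.52, [116.4, 219.3], array([0.58 , 0.434])), (0.47, [233.6, 264.2], array([ 0.506, -0.195]))]
side lens [(0.86, [203.8, 211.5], array([0.407, 0.027]))]
side jar [(0.69, [169.7, 308.9], array([0.792, 0.047]))]
side brush [(0.84, [192.0, 173.2], array([0.304, 0.164]))]
side camera [(0.69, [129.1, 168.4], array([0.372, 0.467]))]
side blower [(0.73, [114.2, 220.2], array([0.599, 0.481])), (0.42, [171.5, 307.2], array([0.771, 0.023]))]
```

View pics/sc1.png

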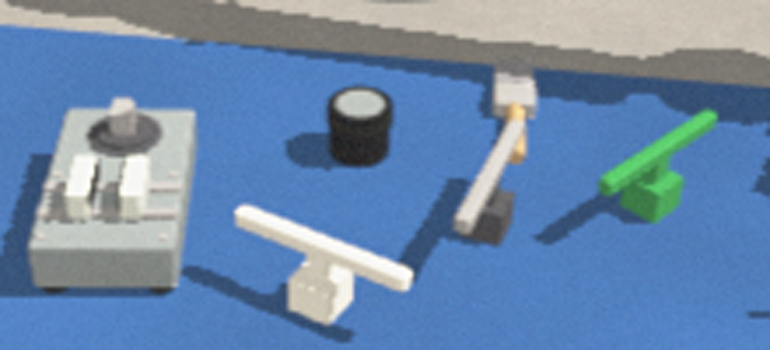

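View pics/sd1.png

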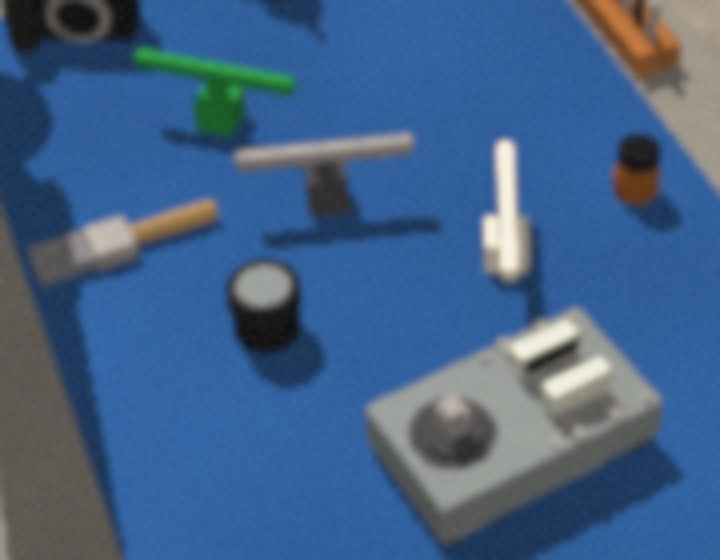

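Run:
```python
from h import *
a=cam("scene");b=cam("side")
def tri(pa,pb):
    def f(X): return np.r_[proj(a,X)[0]-pa,proj(b,X)[0]-pb]
    from scipy.optimize import least_squares
    s=least_squares(f,[.5,0,.1]);return s.x.round(4),s.fun.round(1)
print("bar far",tri([308,184.3],[209.5,168.7]))
print("bar near",tri([292.3,214.3],[252.5,164.5]))
print("shaft",tri([195,180],[263.5,231]))
for p in((67,183),(125,183)): pass
# holder top corners (z .055)
for n,c,pts in(("scene",a,[(160+65/3.5,150+110/3.5),(160+196/3.5,150+110/3.5),(160+182/3.5,150+246/3.5),(160+35/3.5,150+243/3.5)]),
  ("side",b,[(150+367/4,130+410/4),(150+580/4,130+307/4),(150+660/4,130+403/4),(150+440/4,130+510/4)])):
  print(n,[ray(c,*p,.055).round(3)[:2].tolist() for p in pts])
```

```text
bar far (array([0.4457, 0.1576, 0.0686]), array([-0.1,  0.1, -0.1, -0.1]))
bar near (array([0.5981, 0.1189, 0.064 ]), array([ 0.3, -0.3,  0.4,  0.4]))
shaft (array([ 0.5036, -0.1936,  0.0879]), array([-0.1,  0. , -0.1, -0.1]))
scene [[0.472, -0.26], [0.453, -0.139], [0.65, -0.106], [0.664, -0.226]]
side [[0.449, -0.148], [0.651, -0.117], [0.663, -0.233], [0.465, -0.258]]
```

Emit:
apply_moves([
  [[-0.5, 0.6, 0], [0, 0, 0], 1],
  [[-1.5, 1.8, 0], [0, 0, 0], 1],
  [[-3, 3.5, 0], [0, 0, 0], 1],
  [[-4.5, 5.3, 0], [0, 0, 0], 1],
  [[-6, 7, 0], [0, 0, 0], 1],
  [[-7.5, 8.8, 0], [0, 0, -0.1], 1],
  [[-9, 10.6, 0], [0, 0, -0.1], 1],
  [[-10.5, 12.3, 0], [0, 0, -0.2], 1],
  [[-12, 14, 0.5], [0, 0, -0.2], 1],
  [[-13.5, 15.8, 1], [0, 0, -0.2], 1],
  [[-14.7, 17.3, 1.5], [0, 0, -0.2], 1],
  [[-15.4, 18.1, 1.7], [0, 0, -0.2], 1],
  [[-15.7, 18.4, 1.7], [0, 0, -0.2], 1],
  [[-15.7, 18.4, 1.7], [0, 0, -0.2], 1],
  [[-15.7, 18.4, 1.7], [0, 0, -0.2], 1],
  [[-15.7, 18.4, 1.7], [0, 0, -0.2], 1],
])

```text
t: 3.6
eef_pos: [0.5213, 0.1395, 0.2616]
tool_rot: [-0.0, 0.791, 0.612, 0.0]
contact_force: [0.5, 0.1, 0.0]
gripper_width: 0.999
```

Run:
```python
from h import *
o=get_obs();print(o["q"].round(3),o["eef_pos"],o["tool_rot"],o["t"])
c=cam("wrist");save(c,"w1.png",None,1.5)
X=[[.4457,.1576,.07],[.5981,.1189,.07],[.522,.138,.07]]
print(proj(c,X))
```

```text
[-0.593  0.306  0.262  1.938 -0.1    0.909  1.036] [0.52134358 0.1395024  0.26160487] [-2.24221663e-04  7.91206530e-01  6.11548949e-01  2.43814657e-04] 3.6
[[255.87815851  93.36159258]
 [257.18779687 260.57393598]
 [256.35064691 184.22773816]]
```

View pics/w1.png

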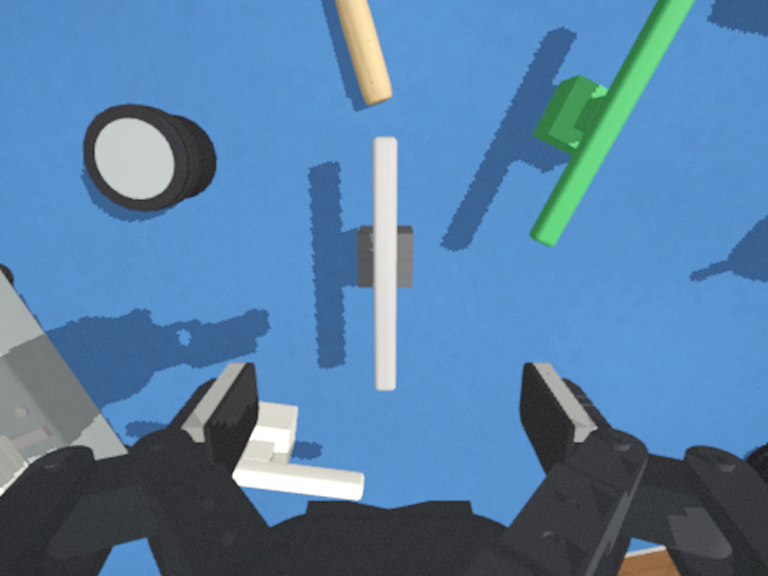

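Run:
```python
from h import *
o=get_obs();c=cam("wrist")
hs=cv2.cvtColor(c[0],cv2.COLOR_RGB2HSV)
m=((hs[...,1]<40)&(hs[...,2]>150)).astype(np.uint8)
n,l,st,ce=cv2.connectedComponentsWithStats(m)
k=l[170,256];print(st[k],ce[k])
ys,xs=np.where(l==k)
for r in (95,130,170,210,250): 
    x=xs[ys==r]; print(r,x.min(),x.max())
top=ray(c,ce[k][0],ys.min()-.0,.070);bot=ray(c,ce[k][0],ys.max()+1,.070)
print(top,bot,(top+bot)/2,np.linalg.norm(top-bot))
M=rq(o["tool_rot"]);print(M.T@((top+bot)/2-o["eef_pos"]), M.T@(top-bot))
```

```text
[ 249   91   16  169 2530] [256.59960474 172.3743083 ]
95 249 264
130 249 264
170 250 264
210 250 263
250 250 263
[0.44414915 0.15848013 0.07      ] [0.59742023 0.11829321 0.07      ] [0.52078469 0.13838667 0.07      ] 0.15845192621994572
[-0.00118609 -0.00039568  0.19157736] [ 2.27021364e-04 -1.58451764e-01 -1.95181863e-06]
```

Emit:
apply_moves([
  [[0, 0, 0.5], [0, 0, 0], 1],
  [[0, 0, 1.7], [0, 0, 0], 1],
  [[0, 0, 3.2], [0, 0, 0], 1],
  [[-0.05, 0, 4.5], [0, 0, 0], 1],
  [[-0.05, 0, 5.4], [0, 0, 0], 1],
  [[-0.05, 0, 5.7], [0, 0, 0], 1],
  [[-0.05, 0, 5.7], [0, 0, 0], 1],
  [[-0.05, 0, 5.7], [0, 0, 0], 0],
  [[-0.05, 0, 5.7], [0, 0, 0], -0.5],
  [[-0.05, 0, 5.7], [0, 0, 0], -1],
  [[-0.05, 0, 5.7], [0, 0, 0], -1],
  [[-0.05, 0, 5.7], [0, 0, 0], -1],
  [[-0.05, 0, 5.7], [0, 0, 0], -1],
  [[-0.05, 0, 5.7], [0, 0, 0], -1],
  [[-0.05, 0, 5.7], [0, 0, 0], -1],
], force=100)

```text
t: 5.58
eef_pos: [0.5217, 0.137, 0.1195]
tool_rot: [0.0, 0.792, 0.611, 0.0]
contact_force: [-0.5, -0.8, 5.7]
gripper_width: 0.14
```

Run:
```python
from h import *
o=get_obs();print(o["eef_pos"],o["tool_rot"],o["t"],o["contact_force"],o["gripper_width"])
c=cam("wrist");save(c,"w2.png",None,1.5)
```

```text
[0.52172258 0.13698125 0.11946965] [3.46968974e-05 7.91915983e-01 6.10629996e-01 2.89051239e-04] 5.575 [-0.50572274 -0.76507498  5.73700469] 0.14040365330579443
```

View pics/w2.png

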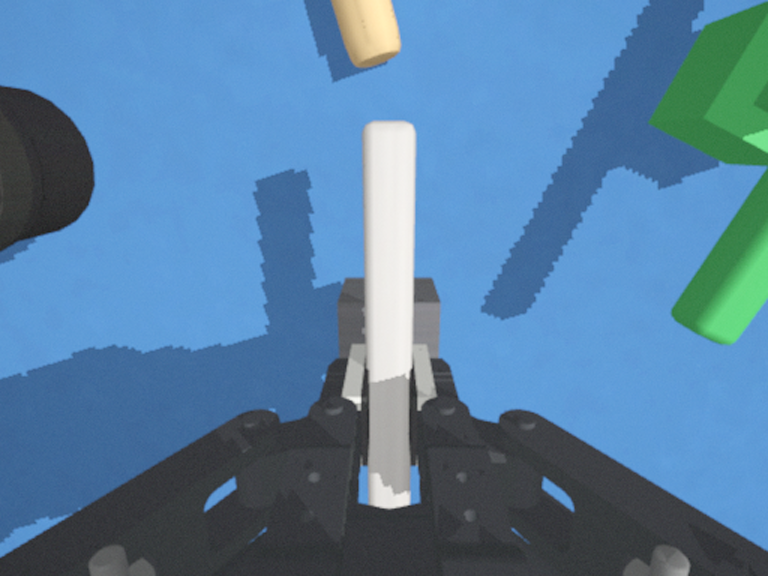

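Emit:
apply_moves([
  [[-0.05, 0, -0.5], [0, 0, 0], -1],
  [[-0.05, 0, -1.5], [0, 0, 0], -1],
  [[-0.05, 0, -3], [0, 0, 0], -1],
  [[-0.05, 0, -4.5], [0, 0, 0], -1],
  [[-0.5, 0.2, -6], [0, 0, -0.2], -1],
  [[-1.5, 0.7, -7], [0, 0, -0.5], -1],
  [[-3, 1.4, -7.2], [0, 0, -0.8], -1],
  [[-4.5, 2.1, -7.2], [0, 0, -1.2], -1],
  [[-6, 2.9, -7.2], [0, 0, -1.6], -1],
  [[-7.5, 3.6, -7.2], [0, 0, -2], -1],
  [[-8.7, 4.2, -7.2], [0, 0, -2.2], -1],
  [[-9.3, 4.5, -7.2], [0, 0, -2.4], -1],
  [[-9.5, 4.6, -7.2], [0, 0, -2.4], -1],
  [[-9.5, 4.6, -7.2], [0, 0, -2.4], -1],
  [[-9.5, 4.6, -7.2], [0, 0, -2.4], -1],
  [[-9.5, 4.6, -7.2], [0, 0, -2.4], -1],
])

```text
t: 7.62
eef_pos: [0.5724, -0.1209, 0.2989]
tool_rot: [-0.0, 0.647, 0.762, 0.0]
contact_force: [-0.5, -0.4, -1.6]
gripper_width: 0.138
```

Run:
```python
from h import *
o=get_obs();print(o["q"].round(2),o["eef_pos"],o["tool_rot"],o["t"],o["contact_force"],o["gripper_width"])
c=cam("wrist");save(c,"w3.png",None,1.5);np.save("w3.npy",c[0])
print(proj(c,[.5036,-.1936,.088]))
```

```text
[-0.15  0.34  0.32  1.8  -0.12  1.02  1.95] [ 0.57238325 -0.12088752  0.29893566] [-1.36105009e-04  6.47082629e-01  7.62419856e-01  1.28151865e-04] 7.625 [-0.50216423 -0.40740787 -1.62449167] 0.1382218710413927
[[190.17120275  90.85572171]]
```

View pics/w3.png

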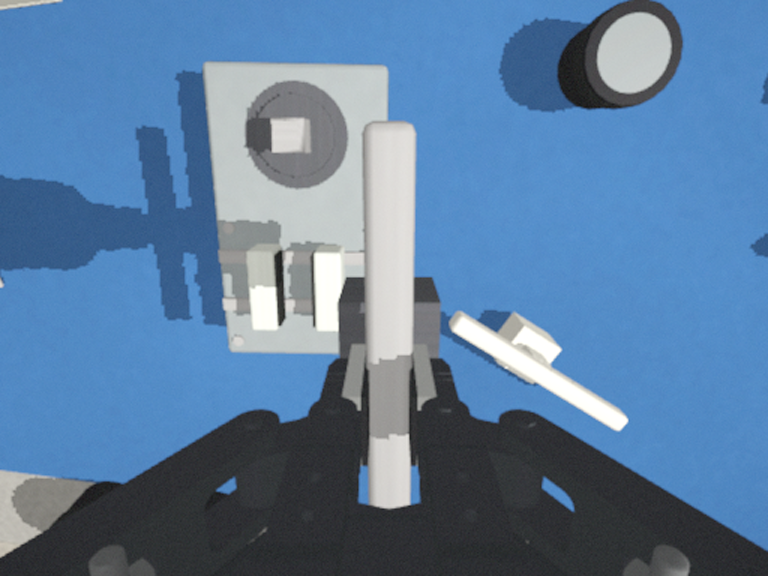

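Run:
```python
from h import *
im=np.load("w3.npy");c=(im,)
save(c,"w3c.png",(30,150,130,260),6)
```

```text
(no output)
```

View pics/w3c.png

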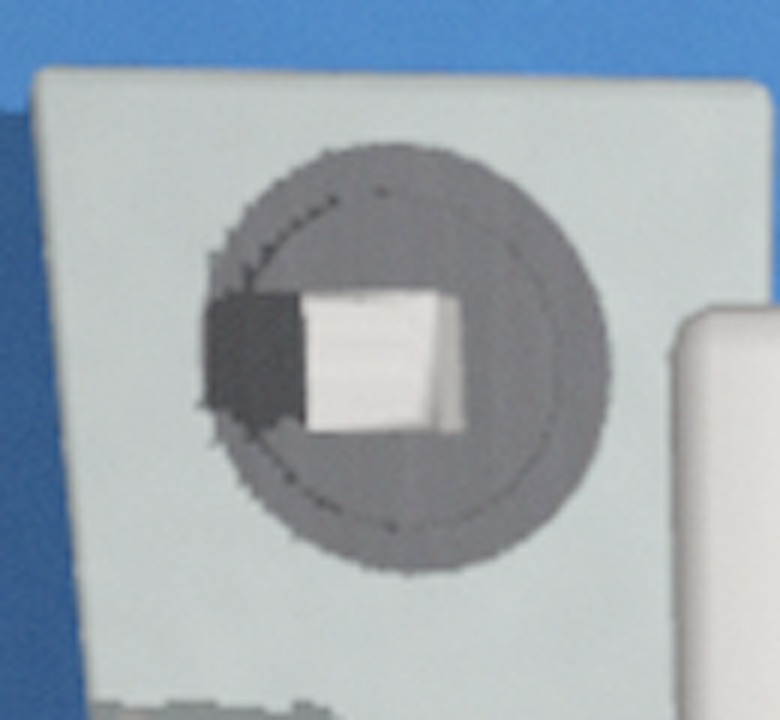

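```bash
cat > ov.py <<'E'
from h import *
def shaft(x,y,yaw):
    out=[]
    Rz=R.from_euler('z',yaw,degrees=True).as_matrix()
    def sq(s,z): 
        a=np.array([[1,1,0],[-1,1,0],[-1,-1,0],[1,-1,0]])*s/2; return a@Rz.T+[x,y,z]
    t=np.linspace(0,2*np.pi,60);circ=np.c_[26*np.cos(t),26*np.sin(t),0*t]/1000+[x,y,.062]
    return [sq(.020,.062),sq(.020,.083),sq(.015,.090),circ,
      np.array([[-.045,-.06,.055],[.16,-.06,.055],[.16,.06,.055],[-.045,.06,.055]])@Rz.T+[x,y,0]]
def draw(c,x,y,yaw,name,box,s):
    im=cv2.cvtColor(c[0],cv2.COLOR_RGB2BGR)[box[0]:box[1],box[2]:box[3]]
    im=cv2.resize(im,None,fx=s,fy=s,interpolation=cv2.INTER_CUBIC)
    for P,col in zip(shaft(x,y,yaw),[(0,0,255),(0,255,0),(255,0,0),(0,255,255),(255,0,255)]):
        p=((proj(c,P)+.5-[box[2],box[0]])*s).astype(int); cv2.polylines(im,[p.reshape(-1,1,2)],True,col,1)
    cv2.imwrite("pics/"+name,im)
E
python3 - <<'E'
from ov import *
c=cam("wrist")
p=ray(c,196.2,89.2,.062);print(p)
draw(c,p[0],p[1],9,"o1.png",(30,150,130,260),6)
a=cam("scene");draw(a,p[0],p[1],9,"o2.png",(160,240,150,240),8)
b=cam("side");draw(b,p[0],p[1],9,"o3.png",(200,270,230,325),8)
E
```

```text
[ 0.50148479 -0.1938123   0.062     ]
```

View pics/o1.png

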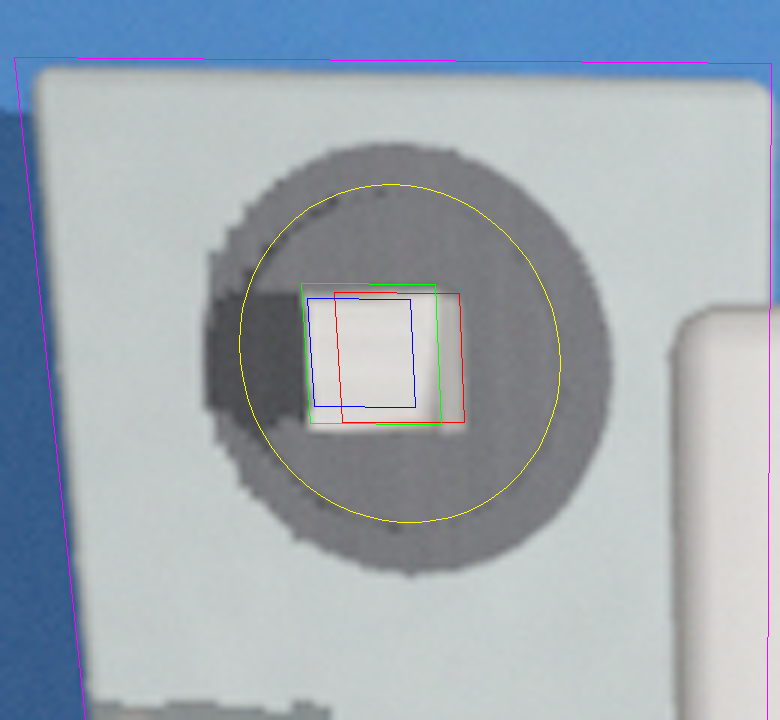

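View pics/o2.png

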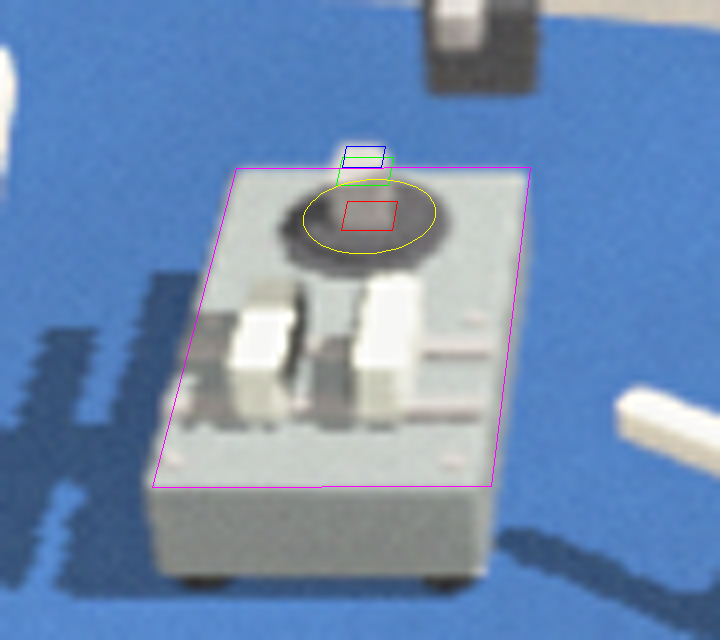

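View pics/o3.png

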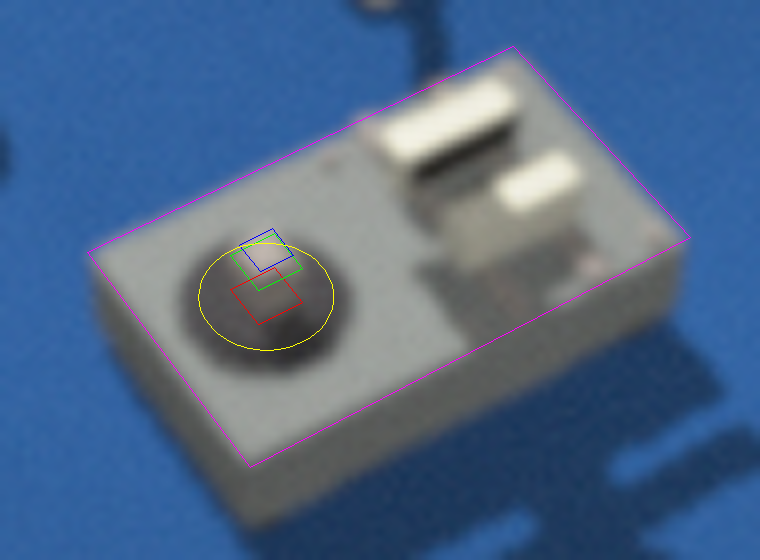

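Run:
```python
from h import *
o=get_obs();c=cam("wrist");M=rq(o["tool_rot"])
save(c,"w4.png",(70,260,210,310),6*.5)
g=c[0].astype(int).sum(2)
for r in(100,130,160,200): print(r,[ (i,g[r,i]) for i in list(range(238,248))+list(range(272,282))])
print([(i,g[i,258]) for i in range(76,90)])
f=lambda t: proj(c,o["eef_pos"]+M@np.array(t))
zt=.1195-.070; zb=zt+.016
print("bar top -y end",f([0,-.08,zt]),f([.007,-.06,zt]),f([-.007,-.06,zt]),"socket top near",f([.019,-.019,.0855]),f([-.019,-.019,.0855]))
```

```text
100 [(238, np.int64(610)), (239, np.int64(604)), (240, np.int64(607)), (241, np.int64(517)), (242, np.int64(411)), (243, np.int64(452)), (244, np.int64(499)), (245, np.int64(534)), (246, np.int64(571)), (247, np.int64(600)), (272, np.int64(666)), (273, np.int64(662)), (274, np.int64(663)), (275, np.int64(641)), (276, np.int64(586)), (277, np.int64(493)), (278, np.int64(432)), (279, np.int64(430)), (280, np.int64(432)), (281, np.int64(431))]
130 [(238, np.int64(611)), (239, np.int64(613)), (240, np.int64(612)), (241, np.int64(560)), (242, np.int64(461)), (243, np.int64(438)), (244, np.int64(490)), (245, np.int64(522)), (246, np.int64(566)), (247, np.int64(592)), (272, np.int64(663)), (273, np.int64(661)), (274, np.int64(658)), (275, np.int64(629)), (276, np.int64(548)), (277, np.int64(446)), (278, np.int64(434)), (279, np.int64(429)), (280, np.int64(432)), (281, np.int64(430))]
160 [(238, np.int64(609)), (239, np.int64(609)), (240, np.int64(609)), (241, np.int64(613)), (242, np.int64(524)), (243, np.int64(416)), (244, np.int64(468)), (245, np.int64(514)), (246, np.int64(548)), (247, n
[... 453 characters left out ...]
574)), (272, np.int64(662)), (273, np.int64(660)), (274, np.int64(634)), (275, np.int64(510)), (276, np.int64(267)), (277, np.int64(220)), (278, np.int64(208)), (279, np.int64(216)), (280, np.int64(219)), (281, np.int64(222))]
[(76, np.int64(566)), (77, np.int64(563)), (78, np.int64(562)), (79, np.int64(566)), (80, np.int64(515)), (81, np.int64(477)), (82, np.int64(550)), (83, np.int64(589)), (84, np.int64(601)), (85, np.int64(615)), (86, np.int64(628)), (87, np.int64(643)), (88, np.int64(653)), (89, np.int64(660))]
bar top -y end [[256.84207871  81.63243717]] [[274.57973073 135.25383029]] [[239.22528414 135.22023232]] socket top near [[291.910002  202.3355777]] [[222.9739459  202.26920213]]
```

View pics/w4.png

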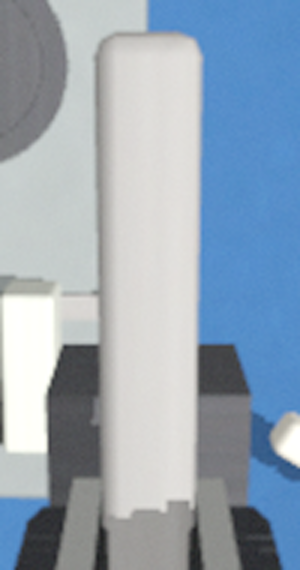

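Emit:
apply_moves([
  [[-0.4, -0.5, 0], [0, 0, 0], -1],
  [[-1.2, -1.6, 0.3], [0, 0, 0], -1],
  [[-2, -2.6, 0.8], [0, 0, 0], -1],
  [[-2.4, -3.1, 1.5], [0, 0, 0], -1],
  [[-2.46, -3.22, 2.3], [0, 0, 0], -1],
  [[-2.46, -3.22, 2.9], [0, 0, 0], -1],
  [[-2.46, -3.22, 3.18], [0, 0, 0], -1],
  [[-2.46, -3.22, 3.18], [0, 0, 0], -1],
  [[-2.46, -3.22, 3.18], [0, 0, 0], -1],
  [[-2.46, -3.22, 3.18], [0, 0, 0], -1],
])

```text
t: 9.12
eef_pos: [0.5033, -0.1956, 0.22]
tool_rot: [0.0, 0.647, 0.762, 0.0]
contact_force: [0.5, -0.8, -3.1]
gripper_width: 0.142
```

Run:
```python
from ov import *
o=get_obs();print(o["q"].round(2),o["eef_pos"],o["tool_rot"],o["t"],o["contact_force"])
a=cam("scene");save(a,"s5.png",(130,230,150,240),7)
b=cam("side");save(b,"d5.png",(170,270,220,325),7)
```

```text
[-0.01  0.37  0.33  1.98 -0.16  0.82  2.14] [ 0.50327762 -0.19555256  0.21996751] [4.80632650e-04 6.47462131e-01 7.62097418e-01 2.90680387e-04] 9.125 [ 0.49258068 -0.78240816 -3.13238651]
```

View pics/s5.png

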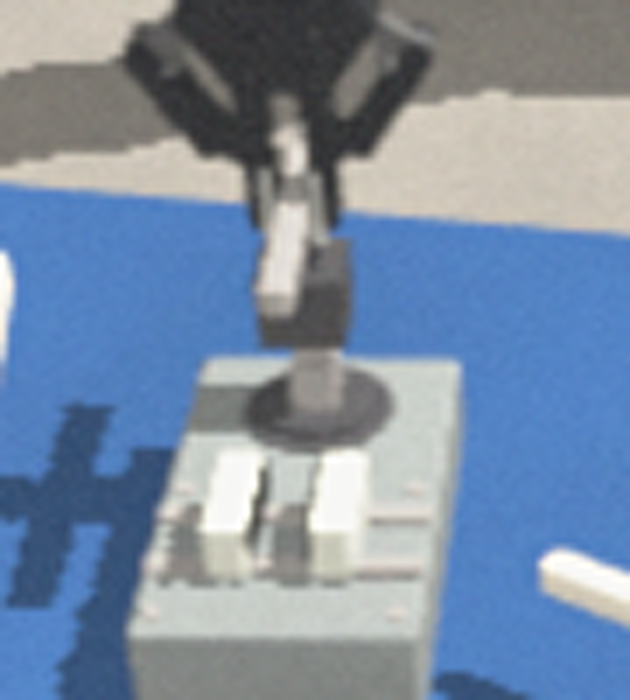

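View pics/d5.png

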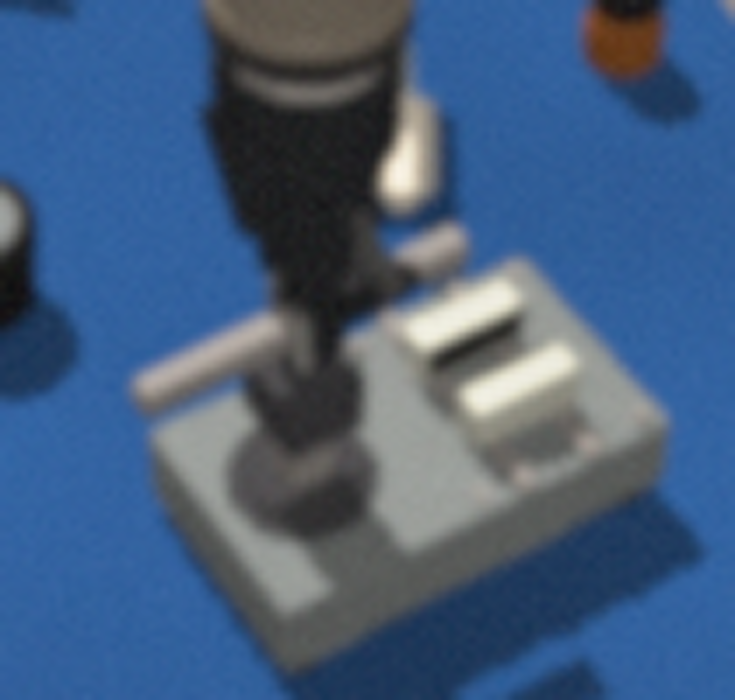

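```bash
cat >> ov.py <<'E'
def keymodel(p,yaw):
    Rz=R.from_euler('z',yaw,degrees=True).as_matrix()
    def bx(sx,sy,z): return np.array([[1,1,0],[-1,1,0],[-1,-1,0],[1,-1,0]])*[sx/2,sy/2,0]@Rz.T+p+[0,0,z]
    return [bx(.038,.038,0),bx(.038,.038,.034),bx(.16,.014,.054),bx(.16,.014,.07)]
def draw2(c,x,y,yaw,kp,name,box,s):
    im=cv2.cvtColor(c[0],cv2.COLOR_RGB2BGR)[box[0]:box[1],box[2]:box[3]]
    im=cv2.resize(im,None,fx=s,fy=s,interpolation=cv2.INTER_CUBIC)
    for P,col in list(zip(shaft(x,y,yaw),[(0,0,255),(0,255,0),(255,0,0),(0,255,255),(255,0,255)]))+[(k,(255,255,0)) for k in keymodel(kp,yaw)]:
        p=((proj(c,P)+.5-[box[2],box[0]])*s).astype(int); cv2.polylines(im,[p.reshape(-1,1,2)],True,col,1)
    cv2.imwrite("pics/"+name,im)
E
python3 - <<'E'
from ov import *
o=get_obs();p=o["eef_pos"]-[0,0,.1195]
draw2(cam("scene"),.5028,-.1950,9.35,p,"s6.png",(130,230,150,240),7)
draw2(cam("side"),.5028,-.1950,9.35,p,"d6.png",(170,270,220,325),7)
E
```

```text
(no output)
```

View pics/s6.png

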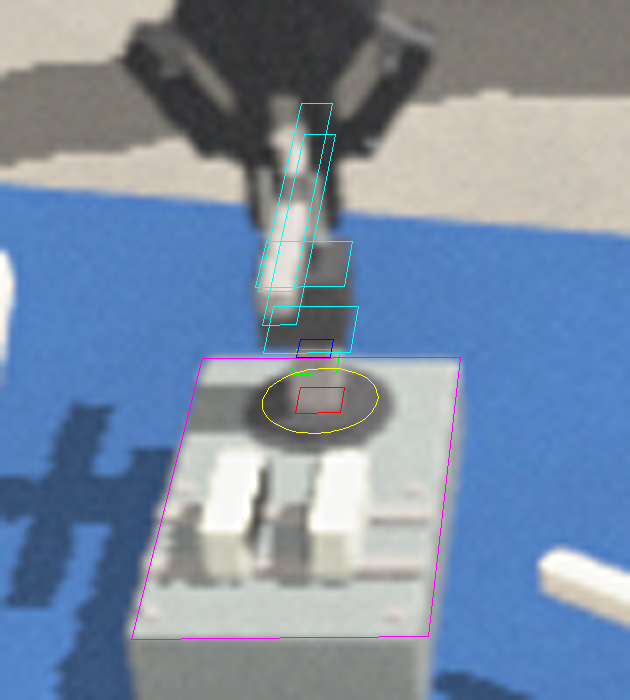

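View pics/d6.png

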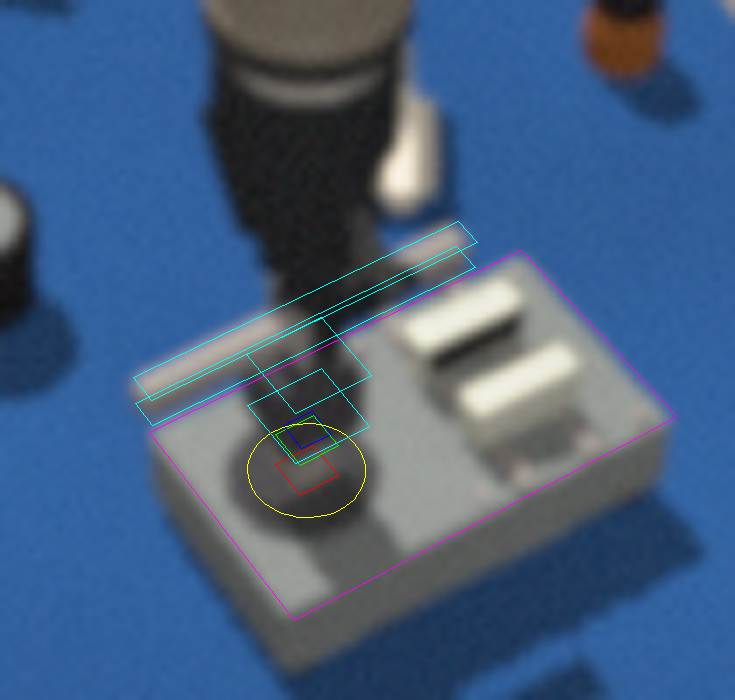

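Run:
```python
from ov import *
o=get_obs();p=o["eef_pos"]-[0,0,.1195]
c=cam("scene");save(c,"s7.png",(138,192,178,206),11)
w=cam("wrist");save(w,"w7.png",None,1.5)
for s in keymodel(p,9.35): print(((proj(c,s)-[178,138])*11).round())
```

```text
[[238. 461.]
 [250. 388.]
 [117. 389.]
 [101. 462.]]
[[228. 358.]
 [241. 286.]
 [106. 287.]
 [ 89. 359.]]
[[153. 417.]
 [214. 118.]
 [166. 119.]
 [ 99. 418.]]
[[147. 365.]
 [210.  70.]
 [161.  70.]
 [ 93. 366.]]
```

View pics/s7.png

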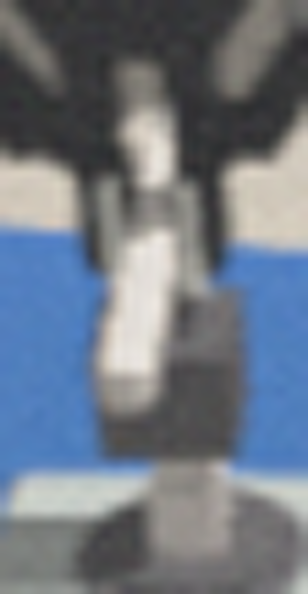

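View pics/w7.png

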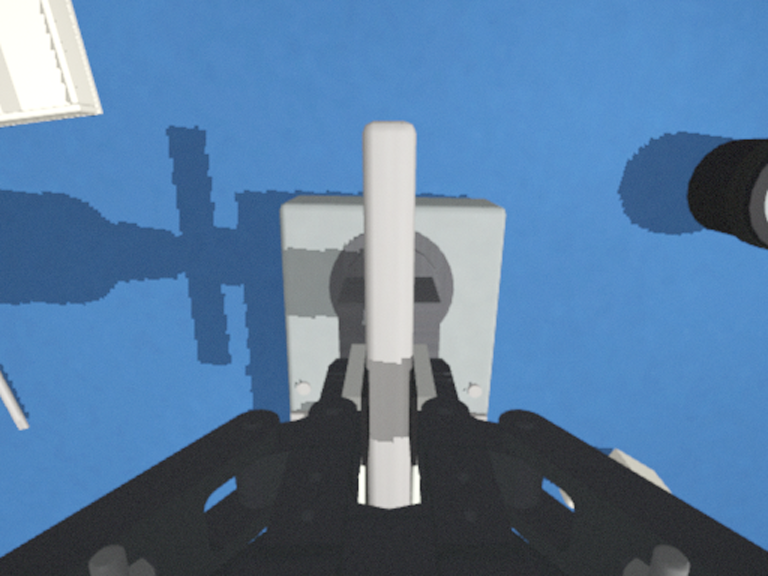

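Emit:
apply_moves([
  [[0.05, 0, 0], [0, 0, 0], -1],
  [[0.05, 0, 0.2], [0, 0, 0], -1],
  [[0.05, 0, 0.4], [0, 0, 0], -1],
  [[0.05, 0, 0.5], [0, 0, 0], -1],
  [[0.05, 0, 0.6], [0, 0, 0], -1],
  [[0.05, 0, 0.7], [0, 0, 0], -1],
  [[0.05, 0, 0.7], [0, 0, 0], -1],
])

```text
t: 10.3
eef_pos: [0.5026, -0.1943, 0.2017]
tool_rot: [-0.0, 0.648, 0.762, -0.0]
contact_force: [-0.1, -0.8, -2.3]
gripper_width: 0.142
```

Emit:
apply_moves([
  [[0, 0, 0.15], [0, 0, 0], -1],
  [[0, 0, 0.3], [0, 0, 0], -1],
  [[0, 0, 0.45], [0, 0, 0], -1],
  [[0, 0, 0.6], [0, 0, 0], -1],
  [[0, 0, 0.7], [0, 0, 0], -1],
  [[0, 0, 0.7], [0, 0, 0], -1],
])

```text
t: 11.05
eef_pos: [0.5025, -0.1943, 0.1841]
tool_rot: [-0.0, 0.648, 0.762, -0.0]
contact_force: [-0.1, -0.5, -2.4]
gripper_width: 0.144
```

Emit:
apply_moves([
  [[0, 0, 0.05], [0, 0, 0], -1],
  [[0, 0, 0.1], [0, 0, 0], -1],
  [[0, 0, 0.15], [0, 0, 0], -1],
  [[0, 0, 0.2], [0, 0, 0], -1],
  [[0, 0, 0.2], [0, 0, 0], -1],
])

```text
t: 11.68
eef_pos: [0.5029, -0.1945, 0.1813]
tool_rot: [0.0, 0.648, 0.762, 0.001]
contact_force: [-5.1, 1.7, 17.9]
gripper_width: 0.142
```

Run:
```python
from ov import *
o=get_obs();print(o["eef_pos"],o["contact_force"],o["torque"],o["q"].round(2))
save(cam("scene"),"s8.png",(130,230,150,240),7);save(cam("side"),"d8.png",(170,270,220,325),7)
```

```text
[ 0.5028951  -0.19452651  0.18130705] [-5.12733674  1.65415154 17.89081261] [ 0.57999805  1.458334   -0.00747189] [ 0.01  0.42  0.31  2.01 -0.19  0.74  2.16]
```

View pics/s8.png

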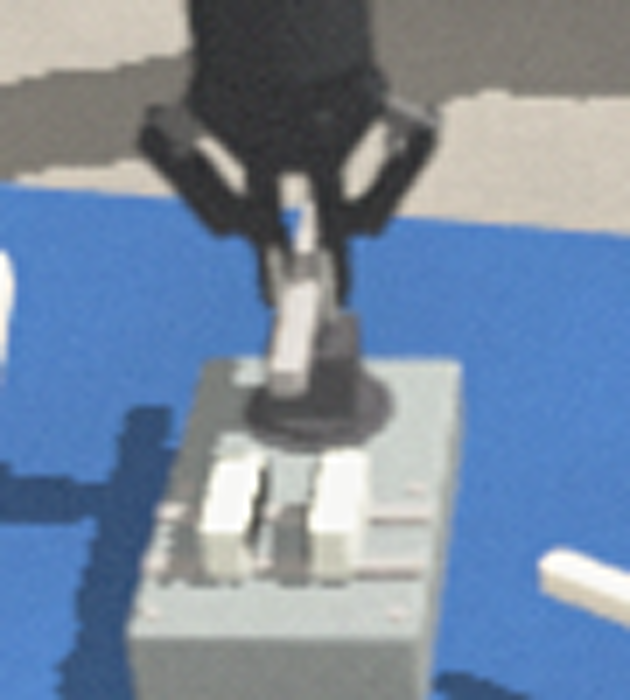

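Emit:
apply_moves([
  [[0, 0, 0], [0, 0, 0], -1],
  [[0, 0, 0], [0, 0, 0], -1],
  [[0, 0, -0.04], [0, 0, 0.2], -1],
  [[0, 0, -0.04], [0, 0, 0.5], -1],
  [[0, 0, -0.04], [0, 0, 0.9], -1],
  [[0, 0, -0.04], [0, 0, 1.3], -1],
  [[0, 0, -0.04], [0, 0, 1.7], -1],
  [[0, 0, -0.04], [0, 0, 2.0], -1],
  [[0, 0, -0.04], [0, 0, 2.0], -1],
])

```text
t: 12.9
eef_pos: [0.5031, -0.1947, 0.1814]
tool_rot: [0.001, 0.77, 0.638, 0.0]
contact_force: [-2.7, 1.3, 6.7]
gripper_width: 0.142
```

Run:
```python
from ov import *
o=get_obs();print(o["eef_pos"],o["contact_force"],o["torque"],o["q"].round(2),o["t"])
save(cam("scene"),"s9.png",(130,230,150,240),7)
```

```text
[ 0.50309566 -0.19469244  0.18140087] [-2.65312913  1.32822262  6.74162749] [0.09016987 0.5802415  0.19434742] [-0.06  0.43  0.4   2.01 -0.24  0.74  1.87] 12.9
```

View pics/s9.png

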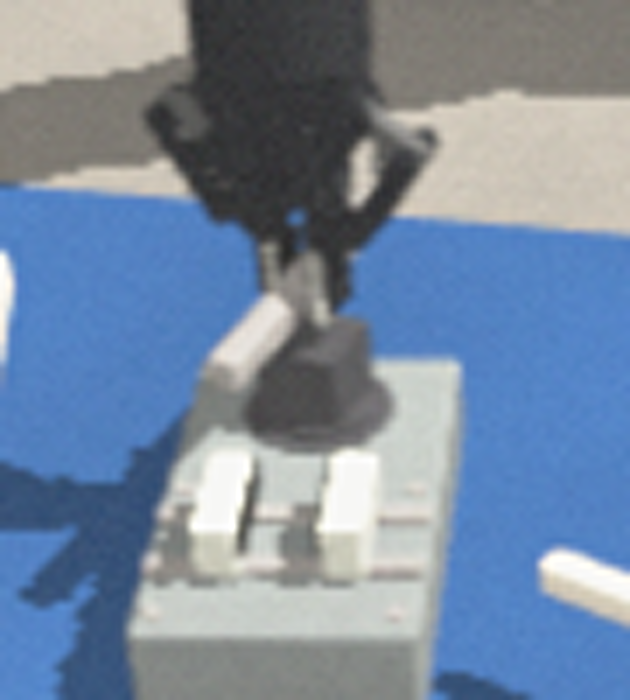

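Emit:
apply_moves([
  [[0, 0, 0], [0, 0, 0.2], -1],
  [[0, 0, 0], [0, 0, 0.5], -1],
  [[0, 0, 0], [0, 0, 0.9], -1],
  [[0, 0, 0], [0, 0, 1.3], -1],
  [[0, 0, 0], [0, 0, 1.7], -1],
  [[0, 0, 0], [0, 0, 2.1], -1],
  [[0, 0, 0], [0, 0, 2.5], -1],
  [[0, 0, 0], [0, 0, 2.8], -1],
  [[0, 0, 0], [0, 0, 2.8], -1],
  [[0, 0, 0], [0, 0, 2.8], -1],
  [[0, 0, 0], [0, 0, 2.8], -1],
  [[0, 0, 0], [0, 0, 2.8], -1],
])

```text
t: 14.45
eef_pos: [0.503, -0.195, 0.1814]
tool_rot: [0.001, 0.901, 0.433, 0.0]
contact_force: [-2.3, -0.5, 8.3]
gripper_width: 0.141
```

Run:
```python
from ov import *
o=get_obs();print(o["eef_pos"],o["contact_force"],o["torque"],o["q"].round(2),o["t"],o["gripper_width"])
M=rq(o["tool_rot"]);print(np.degrees(np.arctan2(M[1,0],M[0,0])),M[2,2])
c=cam("scene");save(c,"s10.png",(130,230,150,240),7);save(cam("side"),"d10.png",(170,270,220,325),7);save(cam("wrist"),"w10.png",None,1.5)
```

```text
[ 0.50295255 -0.19503566  0.18141686] [-2.32973421 -0.48355308  8.28973255] [-0.11122614  0.67649148  0.24276275] [-0.16  0.45  0.53  2.02 -0.33  0.75  1.46] 14.45 0.14051243069726882
51.297418134690325 -0.9999991302993692
```

View pics/s10.png

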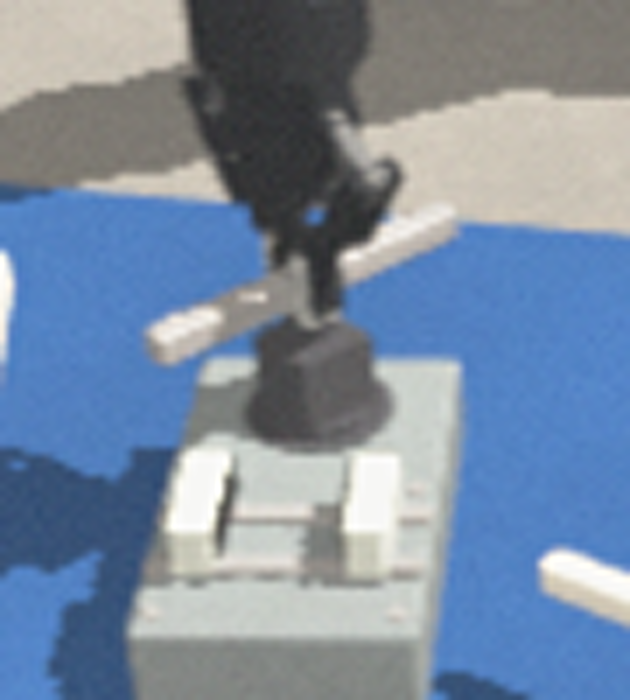

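View pics/d10.png

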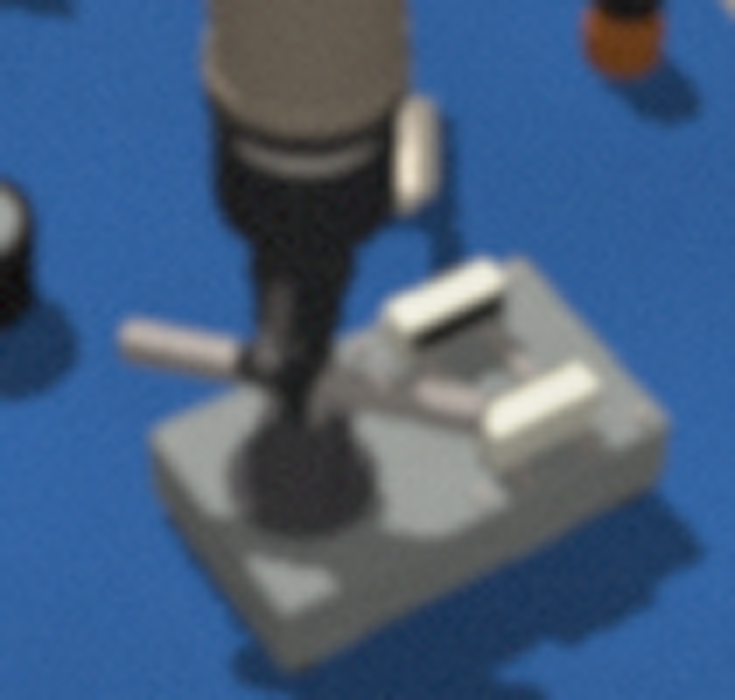

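View pics/w10.png

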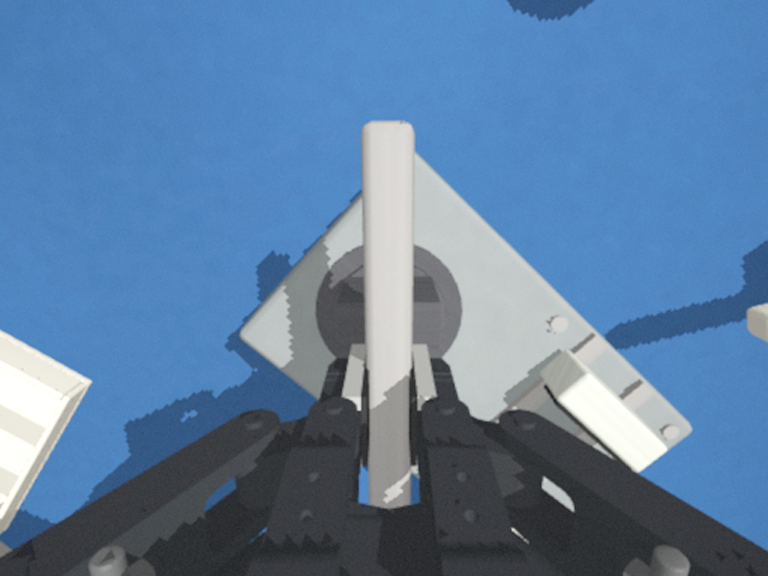

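Run:
```python
from h import *
c=cam("scene")
a=cv2.imread("pics/s8.png",0);b=cv2.imread("pics/s10.png",0)  # 7x crops, origin (150,130)
# ratio: jaws front/top patches
for nm,(x0,x1,y0,y1) in {"L":(203,262,452,572),"R":(312,368,452,572)}.items():
    t=a[y0:y1,x0:x1]; r=cv2.matchTemplate(b[420:600,120:460],t,cv2.TM_CCOEFF_NORMED);_,v,_,l=cv2.minMaxLoc(r)
    dx=l[0]+120-x0;dy=l[1]+420-y0
    cx,cy=(x0+x1)/2,(y0+y1)/2
    P=ray(c,150+cx/7,130+cy/7,.08);Q=ray(c,150+(cx+dx)/7,130+(cy+dy)/7,.08)
    print(nm,v,dx,dy,P,Q,np.linalg.norm(Q-P), (Q-P)@[-.162,.987,0])
```

```text
L 0.9581469893455505 -34 0 [ 0.61532639 -0.19863821  0.08      ] [ 0.61744229 -0.21256253  0.08      ] 0.014084164192934883 -0.014086078177924158
R 0.9500274062156677 33 0 [ 0.60863298 -0.15459007  0.08      ] [ 0.60657721 -0.14106139  0.08      ] 0.013683985979874962 0.013685845582148842
```

Emit:
apply_moves([
  [[0, 0, 0], [0, 0, 0.2], -1],
  [[0, 0, 0], [0, 0, 0.5], -1],
  [[0, 0, 0], [0, 0, 0.5], -1],
  [[0, 0, 0], [0, 0, 0.5], -1],
  [[0, 0, 0], [0, 0, 0.5], -1],
  [[0, 0, 0], [0, 0, 0.5], -1],
])

```text
t: 15.4
eef_pos: [0.5029, -0.1951, 0.1814]
tool_rot: [0.001, 0.919, 0.393, 0.0]
contact_force: [-2.8, 0.1, 8.0]
gripper_width: 0.14
```

Run:
```python
from h import *
o=get_obs();print(o["eef_pos"],o["contact_force"],o["torque"],o["t"],o["gripper_width"],abs(o["joint_vel"]).max())
M=rq(o["tool_rot"]);print(np.degrees(np.arctan2(M[1,0],M[0,0])))
c=cam("scene");save(c,"s11.png",(130,230,150,240),7)
a=cv2.imread("pics/s8.png",0);b=cv2.imread("pics/s11.png",0);d=0
for nm,(x0,x1,y0,y1) in {"L":(203,262,452,572),"R":(312,368,452,572)}.items():
    t=a[y0:y1,x0:x1]; r=cv2.matchTemplate(b[420:600,120:460],t,cv2.TM_CCOEFF_NORMED);_,v,_,l=cv2.minMaxLoc(r)
    dx=l[0]+120-x0;dy=l[1]+420-y0;cx,cy=(x0+x1)/2,(y0+y1)/2
    P=ray(c,150+cx/7,130+cy/7,.08);Q=ray(c,150+(cx+dx)/7,130+(cy+dy)/7,.08)
    print(nm,v,dx,dy);d+=np.linalg.norm(Q-P)
print(d,d/.04)
```

```text
[ 0.50292246 -0.19505167  0.18139717] [-2.84832449  0.09787329  8.03831256] [-0.0891282   0.68620942  0.30978752] 15.4 0.13988861158530044 0.0026977084782565906
46.30005992698414
L 0.9589352011680603 -37 -1
R 0.9434148073196411 37 1
0.030874560747111715 0.7718640186777929
```

View pics/s11.png

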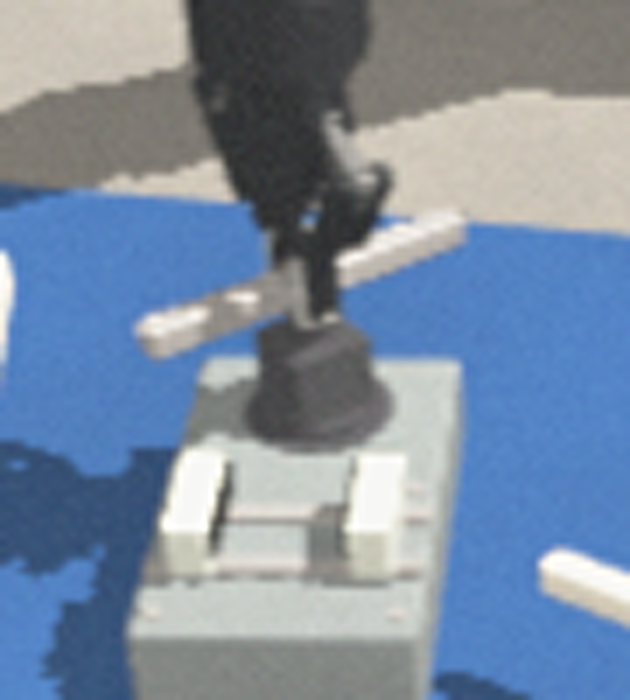

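The picture shows the socket down on the disc and the jaws standing apart at (195,515) and (378,515) in the crop. The shaft reads about 0.77 rad with a 0.31 N m spring moment, and the arm is still. I'm handing in now.

```bash
python3 -c "
from station import *
print(hand_in())"
```

```text
the job is handed in; nothing more can be done
None
```

The steel key is fully down on the holder's shaft and turned clockwise about 44°. The gripper is still holding it there with the jaws open, and I handed the job in at about 15.5 s.

- **Which key:** I took the grey one with the dark socket. The green and white look-alikes were not used.
- **Seating:** the key went down with no side force until it met the shoulder at about 18 N. By the tool's height its underside stands at about 0.062 m, as it should. It was fully down for more than 0.2 s before I began to turn.
- **Turn:** after the first 48° the jaw gap in the scene picture gave only about 0.69 rad (40°), because of the play in the fit. I turned 5° more, to 53° in all. The last reading is about 0.77 rad, with a moment of 0.31 N m at the wrist, which agrees with the spring at 45°.
- **At the end:** the arm was still, with the bar held in the fingers at the 100 N grip setting, pressing down with about 8 N.
- **Disagreement:** the wrist and scene cameras differed by 1–2 mm on where the shaft stands across the bar. I used a value between them, and the key went on without catching.
- **Not checked:** I did not measure the other things on the bench again at the end. No move passed close to them, and the forces I read after each move showed no sign of a touch.

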